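# Put the ointment jar away and peel off the top dispensing tray

### The job

The finished ointment jar is standing in the top one of a sticky stack of nested trays: set it down upright in the open drawer and let go of it, without dropping it. Then peel the top tray off by its blue corner tab - raise that corner a couple of centimetres while the opposite corner still rests on the stack, and only then take the whole tray away - leaving the other trays standing where they are. Finish while still holding the tray in the gripper: level, about 15 cm above the centre of the light pad, touching nothing else; do not put it down, and do not disturb the other things on the bench.

Things in the scene. Friction and masses are not known exactly. Their poses are not given: they have to be found in the camera images.
- jar_mid (a point): centre (half-way up) of the ointment jar to put away: white round jar, 62 mm high, with red cap; body 51 mm in diameter, cap 54 mm in diameter over the top 18 mm; about 160 g; stands upright in the top tray, its top 45 mm above the tray's rim; z axis up along the jar
- drawer_spot (a point): point on the open drawer's floor, mid-width, 57 mm behind the inside of its front panel; room for the jar upright. Drawer plywood, 178 mm wide inside, walls 66 mm above its floor; front panel to 77 mm above its floor, with a bar handle 35 mm out. x axis points into the cabinet, y across, z up. Fixed black cabinet, navy front, 240 x 220 x 110 mm high
- cab_drawer0 (a joint): how far the drawer is pulled out, m (0 shut, starts open 0.135 to 0.16; from its inside front to the cabinet's face it is then open for that length less 6 mm); slides with about 1 N of friction
- tray_tab (a point): middle of the grip area of the blue upright tab at one corner of the top tray: plate 8 mm thick, 26 mm wide, 36 mm tall above the rim; point 24 mm above the rim, 12 mm below the tab's top. Thin along the level line from tray_mid to tray_tab, 34.5 degrees from the tray's x axis towards y, 89.5 mm from the tray's centre seen from above. Axes: the tray's (z up)
- tray_mid (a point): centre of the top tray, 10 mm above its underside. The tray is an ivory formed plastic tray, 160 x 110 mm over its rim, 20 mm high, about 110 g, walls sloping outwards, floor 3 mm thick; axes: x along its 160 mm length, z up
- tray_far (a point): the outer corner of the top tray's rim that lies opposite the tab, half-way up the 5 mm thick rim (17.5 mm above the tray's underside)
- stack: the eight nested trays below, loose on the bench, about 1 kg, 55 mm high; origin: centre of underside, axes as the tray's. The top tray nests in it, and four sprung black rubber lugs, 20 mm wide, mid-way along the stack's four sides and reaching 2.5 mm above the tray's rim, pinch that rim: each sticks with about 1 N until the rim has come up past it (about 8 mm). Over about 4.5 N at the tab would tip the stack
- pad_top (a point): centre of the upper, white glowing face of the light pad, a fixed black square slab 130 x 130 x 17 mm on the bench
- jar2: a second red-capped jar like the first, standing on the bench; leave it alone (origin: centre of underside)
- beaker: empty glass beaker, 70 mm in diameter, 90 mm high; leave it alone (origin: centre of underside)
- spatula: steel spatula with wooden handle, 240 mm long, lying along its x axis; leave it alone (origin near its middle, underside)
- disc1: white stirring disc, 58 mm in diameter, with a thin upright stem, 40 mm high; leave it alone (origin: centre of underside)
- disc2: a second such stirring disc; leave it alone
There are look-alikes about, which are no part of the job. Leave any green look-alike of the stack alone.

How it is judged:
On the way, in this order (a step that is already met when the one before it is completed fails the run):
1. the jar stands upright in the open drawer, let go (x of jar_mid in the frame of drawer_spot between -0.045 and 0.14 m and y of jar_mid in the frame of drawer_spot between -0.075 and 0.075 m and z of jar_mid in the frame of drawer_spot between 0.018 and 0.045 m and angle between jar_mid's own z axis and vertical below 0.25 rad and contact force between jar and the fingers below 0.1 N), for 0.3 s.
2. the tab corner of the top tray is raised by 15 mm or more while the opposite corner is within 8 mm of where it sat on the stack (z of tray_tab in the frame of stack above 0.099 m and z of tray_far in the frame of stack between 0.045 and 0.0655 m and horizontal distance between tray_mid and stack below 0.025 m), for 0.05 s.
At the end, for the whole second after the job is handed in: the gripper holds the tray still, level within 15 degrees, its centre 9 to 22 cm above the light pad's face and within 5 cm of its centre seen from above, clear of the stack; the remaining stack stands upright within 4 cm of where it was; the jar stands upright in the drawer, let go (all of step 1 and contact force between tray and the fingers above 1 N and z of tray_mid in the frame of pad_top between 0.09 and 0.22 m and horizontal distance between tray_mid and pad_top below 0.05 m and angle between tray's own z axis and vertical below 0.26 rad and linear speed of tray below 0.05 m/s and contact force between tray and stack below 0.05 N and distance of stack from where it was at the start of the episode below 0.04 m and angle between stack's own z axis and vertical below 0.06 rad); the arm keeps its last pose, push and grip.
It fails at once if the rest of the stack is pulled up, tipped or shoved away (height (world z) of stack above 0.02 m or angle between stack's own z axis and vertical above 0.2 rad or distance of stack from where it was at the start of the episode above 0.05 m).
It fails at once if the jar falls freely from more than about 3 cm (linear speed of jar above 0.8 m/s and contact force between jar and the fingers below 0.05 N).
It fails at once if a bystander is shoved by more than 4 cm (distance of any of jar2, beaker, spatula, disc1, disc2 from where it was at the start of the episode above 0.04 m).
It also fails if it takes over 64 s, if anything falls off the work surface, if the arm or the gripper's body presses on something with over 40 N, if the wrist force passes 120 N, or if a joint passes its speed limit or range.

### The arm

A 7-joint arm with a two-finger parallel gripper is mounted at the origin on the work surface. World frame = base frame: x ahead of the robot, y to its left, z up, the work surface at z = 0. Lengths are in m, angles in rad, forces in N, time in s.
With the tool pointing down it reaches from about 0.35 to 0.9 m from the base axis. Payload 8.1 kg.
Tool frame: the origin (TCP) lies at the very end of the fingers, on their centre line; the grasp point (between the pads) lies 19 mm behind it (arm.tcp_to_grasp is the z of the grasp point in the tool frame, in m); z points along the fingers, y is the line along which they close (so a half turn about z gives the same grasp; the last joint's range is limited). The gripper opens to 92 mm and grips with 3 to 60 N. Pads are 19 mm wide; open, the fingers measure 130 mm over their backs; the gripper's body (75 mm by 190 mm) begins 47 mm behind the grasp point.
Start: joints at [-1.42, 0.434, 0.025, 1.573, -0.012, 1.134, -0.075], TCP at [0.157, 0.605, 0.227] pointing down, gripper open.
Joint ranges: [-2.62, 2.62], [-0.44, 2.09], [-1.27, 1.32], [0.08, 2.57], [-1.32, 4.46], [0.12, 2], [-2.74, 2.74]. Speed limits (rad/s): [2.22, 2.22, 3.01, 3.01, 3.14, 3.14, 3.14].

### API

Orientations are given as a rotation vector (axis times angle).
In Python, from cell import readout, vision, sign_off, arm gives the robot as it stands. The module is installed in compiled form; this text tells all that it offers.
- The arm moves only by the shell command python3 -m creep 'ROWS' [FORCE]. ROWS is JSON, a list of rows, each a list of 5 numbers: the shift along the tool's x, y, z in units of 4 cm (1.0 is 4 cm), then the turn about the tool's z in units of 4 degrees (1.0 is 4 degrees), then the opening, from 0 (shut) to 1 (fully open). A call has 1 to 12 rows; each row shifts and turns the commanded pose from where the row before left it, along the tool's axes as they then stand; what a row does not reach is not made up. A row lasts 1/8 s, in which the tool goes at most 62.5 mm and 10.7 degrees, less where a joint would pass 70% of its speed; a pose out of reach is approached as far as the arm can. A call with a number of a shift or a turn outside -1 to 1 is refused whole. A call with a gripper value outside its range is refused whole. The fingers move at their own pace and stop on an object; FORCE is the grip in N (left out, the last holds). Time passes only in rows, so rows that do not move let the fingers close. It gives the time, the measured TCP pose, the force, the opening and the grip force at its end, in the units of the state.
- readout.observe(): the state, without advancing time (a new reading comes with each control period).
- vision.get_image(name): name is "side" or "top"; returns a dict with "pixels" (384x512x3 uint8, blue, green, red), "z_map" (384x512 float32, m along the optical axis (not along the pixel's ray), 0 where there is no reading), "camera_matrix" (3x3 intrinsics, pixels), "position" and "rotation" of the camera in the world. Camera axes: x right, y up, looking along -z (the intrinsics and any distortion apply to the point x, -y, -z); pixel columns grow to the right and rows downward; lengths in m; the calibration is good to about 2 mm. A picture is of the moment at which its call begins.
- sign_off(): hands the job in; it is judged then, once.
The state is a dict: "clock": time; "joints": joint angles; "dq": joint speeds; "joint_efforts": joint torques, N m; "position": TCP position; "ee_rot": TCP orientation; "force": force on the tool from outside, world axes, zero at the start; "ft_torque": the same for the moment, N m; "width": opening from 0.0 (shut) to 1.0 (fully open); "gripper_force": force on a finger pad.
Only numpy, scipy, OpenCV 4.12 (cv2) and the standard library are available. Lean on these libraries where they do the work, as an engineer would, in place of code of your own. Each camera call takes 0.05 s, during which the arm holds its last target. There are 200 camera calls.

## Working session

There is one attempt and no reset: what is moved stays moved. The work goes in short steps, Python scripts to look and compute and a shell command to move; the robot and the scene stay as the last step left them, time stands still between calls to the robot, and variables do not carry over. Pictures are saved under pics/ and viewed, at most 10 in all, crops included, and the job is handed in when it is done.

```bash
mkdir -p pics
cat > h.py <<'E'
import numpy as np, cv2
from cell import readout, vision
def grab(n):
    d=vision.get_image(n); return d
def pts(d):
    K=np.array(d["camera_matrix"]);z=d["z_map"].astype(float)
    v,u=np.mgrid[0:384,0:512]
    P=np.stack([(u-K[0,2])/K[0,0]*z,-(v-K[1,2])/K[1,1]*z,-z],-1)
    W=P@np.array(d["rotation"]).reshape(3,3).T+np.array(d["position"])
    W[z==0]=np.nan
    return W
E
python3 - <<'E'
from h import *
import pickle
for n in("top","side"):
    d=grab(n); cv2.imwrite(f"pics/{n}0.png",cv2.resize(d["pixels"],(768,576))); pickle.dump(d,open(n+"0.pkl","wb"))
    print(n,d["position"],np.round(d["rotation"],3).tolist(),np.round(d["camera_matrix"],1).tolist(),[k for k in d])
print(readout.observe())
E
```

```text
top [0.47135299 0.06410357 1.44399668] [0.046, -0.051, -1.568] [[423.4, 0.0, 255.0], [0.0, 423.4, 187.6], [0.0, 0.0, 1.0]] ['pixels', 'z_map', 'camera_matrix', 'position', 'rotation']
side [ 0.44678177 -0.72429089  0.82863557] [0.82, -0.053, -0.124] [[406.2, 0.0, 254.3], [0.0, 406.2, 200.6], [0.0, 0.0, 1.0]] ['pixels', 'z_map', 'camera_matrix', 'position', 'rotation']
{'clock': 0.1, 'joints': array([-1.41957022,  0.43519201,  0.02499503,  1.57396626, -0.01159215,
        1.13402271, -0.0751014 ]), 'dq': array([-1.20446824e-03, -3.10705110e-03,  2.69511405e-03, -1.27941278e-04,
       -1.15496397e-04, -1.98414247e-04,  6.25137216e-05]), 'joint_efforts': array([ 3.21474930e-03, -6.69118166e+01,  9.88151059e-01, -3.15141320e+01,
       -6.04384742e-02,  3.74350639e-02,  8.82184941e-05]), 'position': array([0.15689598, 0.60452402, 0.22601508]), 'ee_rot': array([-3.97769924e-01, -3.11627318e+00,  2.26665737e-03]), 'force': array([0.32083739, 1.27534448, 0.43178177]), 'ft_torque': array([0.04151729, 0.0210936 , 0.01186928]), 'gripper_force': 0.0, 'width': 0.9992032080752244}
```

View pics/top0.png

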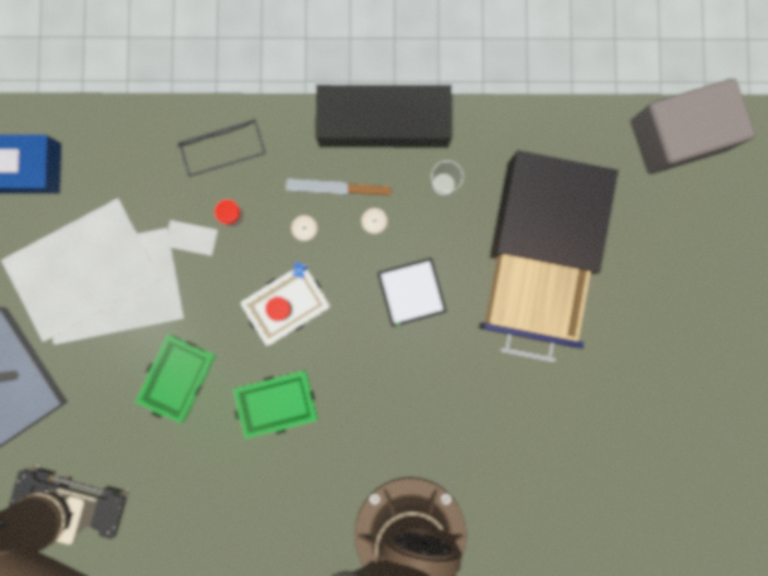

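View pics/side0.png

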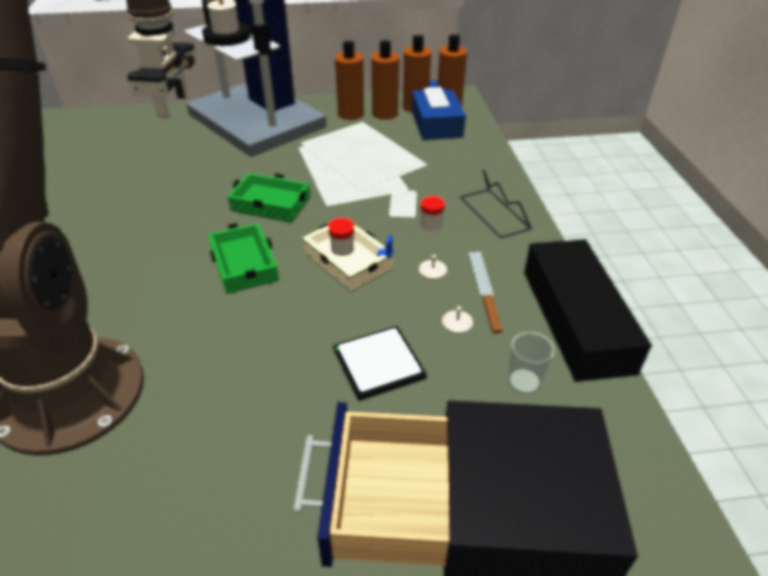

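The top view (768 px scale) shows the ivory tray stack with the red-capped jar at (279,309) and the blue tab at (299,270). The light pad is at (412,292) and the open drawer at (540,300). Jar2, on the bare bench, is at (228,212), and the two green look-alike stacks are at (175,378) and (275,404). The ivory stack is the only one with both a jar and a blue tab, so I'll measure that one.

```bash
sed -i 's/np.array(d\["rotation"\]).reshape(3,3).T/Rot.from_rotvec(d["rotation"]).as_matrix().T/; 1a from scipy.spatial.transform import Rotation as Rot' h.py
cat > m.py <<'E'
from h import *
import pickle
def red(I): B,G,R=[I[...,i].astype(int) for i in range(3)]; return (R>130)&(G<70)&(B<70)
def blue(I): B,G,R=[I[...,i].astype(int) for i in range(3)]; return (B>120)&(R<90)&(B-G>50)
if __name__=="__main__":
  for n in("top","side"):
    d=pickle.load(open(n+"0.pkl","rb")); W=pts(d); I=d["pixels"]; B,G,R=[I[...,i].astype(int) for i in range(3)]
    print(n)
    for nm,m in(("red",red(I)),("blue",blue(I)),("white",(B>200)&(G>200)&(R>200)),("cream",(R>170)&(R-B>12)&(G>150)),("wood",(R>150)&(R-B>60)&(G>120)),("navy",(B-R>40)&(R<60)&(B<=120)),("olivebench",None)):
      if m is None: continue
      k,l,s,c=cv2.connectedComponentsWithStats(m.astype(np.uint8))
      for i in range(1,k):
        if s[i,4]>=25:
          w=W[l==i]; print(nm,s[i].tolist(),c[i].round(1),"med",np.nanmedian(w,0).round(4),"p5",np.nanpercentile(w,5,0).round(3),"p95",np.nanpercentile(w,95,0).round(3))
  d=pickle.load(open("top0.pkl","rb")); 
  cv2.imwrite("pics/crop_top.png",cv2.resize(d["pixels"][165:240,150:310],None,fx=5,fy=5,interpolation=cv2.INTER_CUBIC))
E
python3 m.py
```

```text
top
red [145, 135, 11, 9, 37] [148.6 138.9] med [0.7167 0.4118 0.062 ] p5 [0.706 0.395 0.059] p95 [0.727 0.422 0.066]
blue [0, 90, 31, 35, 805] [ 17.4 107.6] med [0.816  0.8367 0.0706] p5 [0.766 0.803 0.066] p95 [0.87  0.89  0.075]
white [0, 0, 25, 23, 370] [10.6 12.8] med [ 1.5335  1.3671 -0.749 ] p5 [ 1.491  1.291 -0.759] p95 [ 1.592  1.414 -0.738]
white [70, 0, 15, 19, 156] [78.   7.6] med [ 1.5644  0.9997 -0.7491] p5 [ 1.526  0.974 -0.76 ] p95 [ 1.598  1.034 -0.739]
white [88, 0, 26, 24, 470] [101.   11.2] med [ 1.5445  0.8773 -0.7496] p5 [ 1.489  0.822 -0.759] p95 [ 1.603  0.942 -0.74 ]
white [117, 0, 26, 24, 393] [128.3  12.9] med [ 1.5334  0.7439 -0.7489] p5 [ 1.491  0.665 -0.76 ] p95 [ 1.597  0.789 -0.739]
white [189, 0, 13, 23, 171] [196.3   8.5] med [ 1.5645  0.3694 -0.7489] p5 [ 1.503  0.347 -0.759] p95 [ 1.606  0.406 -0.736]
white [206, 0, 26, 24, 472] [218.7  11.5] med [ 1.5462  0.2507 -0.7486] p5 [ 1.488  0.198 -0.759] p95 [ 1.605  0.315 -0.738]
white [235, 0, 26, 24, 398] [246.3  12.8] med [ 1.5385  0.1181 -0.749 ] p5 [ 1.491  0.038 -0.76 ] p95 [ 1.6    0.161 -0.738]
w
[... 7035 characters left out ...]
 [304.6 213.8] med [0.6955 0.0764 0.0076] p5 [0.674 0.055 0.   ] p95 [0.721 0.101 0.012]
cream [220, 274, 79, 87, 4915] [261.7 324.4] med [ 0.5231 -0.2666  0.0213] p5 [ 0.45  -0.356  0.019] p95 [ 0.595 -0.187  0.087]
wood [220, 274, 80, 88, 5134] [261.3 324.1] med [ 0.522  -0.2663  0.0214] p5 [ 0.449 -0.359  0.019] p95 [ 0.595 -0.186  0.087]
navy [275, 60, 35, 32, 384] [292.6  82.3] med [0.8063 0.8011 0.0419] p5 [0.759 0.795 0.011] p95 [0.862 0.89  0.065]
navy [258, 162, 4, 10, 26] [259.  166.1] med [0.5853 0.2287 0.0741] p5 [0.582 0.225 0.06 ] p95 [0.589 0.233 0.087]
navy [213, 269, 17, 91, 448] [220.7 315.8] med [ 0.4357 -0.2776  0.0967] p5 [ 0.42  -0.357  0.095] p95 [ 0.457 -0.171  0.099]
```

View pics/crop_top.png

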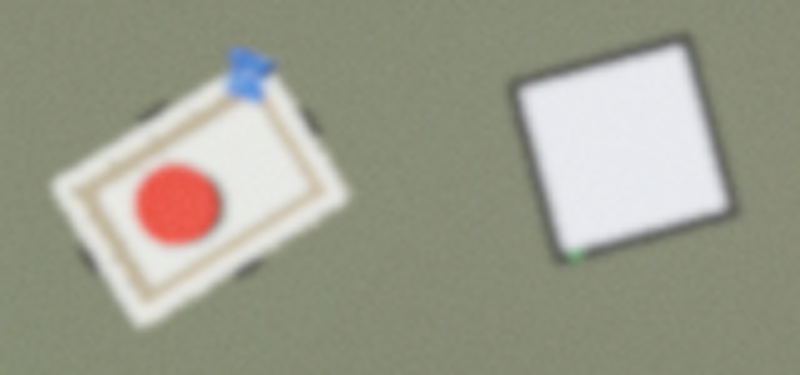

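```bash
cat > m2.py <<'E'
from m import *
T={n:pickle.load(open(n+"0.pkl","rb")) for n in("top","side")}
def rect(p):
    (c,s,a)=cv2.minAreaRect(p[:,:2].astype(np.float32)*1000); return np.round(c,1),np.round(s,1),round(a,1)
for n,d in T.items():
    W=pts(d); I=d["pixels"].astype(int);B,G,R=I[...,0],I[...,1],I[...,2]
    X,Y,Z=W[...,0],W[...,1],W[...,2]
    reg=(X>.40)&(X<.62)&(Y>.15)&(Y<.40)
    br=(R>150)&(B>120)
    m=cv2.morphologyEx((reg&br&(Z>.053)&(Z<.067)).astype(np.uint8),cv2.MORPH_OPEN,np.ones((2,2),np.uint8))>0
    print(n,"tray",rect(W[m]),np.nanmedian(Z[m]))
    m=reg&(R-G>60)&(Z>.095); print(" jar cap",rect(W[m]),np.nanmedian(Z[m]),W[m].mean(0))
    m=reg&(B-R>50)&(Z>.066); print(" tab all",W[m].mean(0),rect(W[m]),np.nanmax(Z[m])); m&=Z>.088; print(" tabtop",m.sum(),W[m].mean(0),rect(W[m]))
    m=(X>.4)&(X<.65)&(abs(Y)<.1)&(R>170)&(B>170); print(" pad",rect(W[m]),np.nanmedian(Z[m]))
    dr=(X>.38)&(X<.9)&(Y<-.12)&(Y>-.5)
    m=dr&(abs(Z-.022)<.006)&(R-B>50); print(" floor",rect(W[m]),np.nanmedian(Z[m]))
    m=dr&(Z>.082)&(R-B>50); print(" walltop",rect(W[m]),np.nanmedian(Z[m]))
    m=dr&(abs(Z-.098)<.006)&(B-R>15)&(X<.5); print(" panel top",rect(W[m]),np.nanmedian(Z[m]))
    m=dr&(Z>.104)&(R<80); print(" cab",rect(W[m]),np.nanmedian(Z[m]))
    bk=(X>.55)&(X<1)&(Y>-.12)&(Y<.02)&(Z>.05); print(" beaker",bk.sum(), rect(W[bk]) if bk.sum()>5 else 0)
E
python3 m2.py
```

```text
top tray (array([499.1, 274. ]), array([106.1, 172.7]), 28.1) 0.05799313457593569
 jar cap (array([497.3, 282.6]), array([47.4, 47.8]), 0.2) 0.10515789532072262 [0.49714713 0.28211479 0.10527821]
 tab all [0.5879477  0.23737946 0.09379328] (array([588.2, 237.2]), array([22. , 16.2]), 28.5) 0.1006022664903885
 tabtop 20 [0.58909975 0.23796997 0.09612472] (array([588.9, 238.2]), array([23.1,  7.1]), 63.3)
 pad (array([537.8,  -5.1]), array([115. , 114.5]), 15.4) 0.017483898784346863
 floor (array([ 531.5, -281.9]), array([168.6, 151.6]), 79.0) 0.022117427623540298
 walltop (array([ 524.1, -274.7]), array([191.3, 148.8]), 78.8) 0.08775239838959348
 panel top (array([ 441., -259.]), array([212. ,  11.8]), 79.4) 0.09744424267189611
 cab (array([ 628.2, -292.5]), array([220.1, 381.5]), 78.3) 0.11013416294847744
 beaker 1437 (array([872.2, -41.3]), array([247.6, 117.4]), 5.8)
side tray (array([506.3, 268.5]), array([108.1, 163.4]), 33.5) 0.057582161582503566
 jar cap (array([495.1, 282. ]), array([52.5, 53.4]), 29.9) 0.10293573742687867 [0.49493033 0.2789065  0.1025256 ]
 tab all [0.58645141 0.23307576 0.08558544] (array([587.3, 237.4]), array([26.9,  7.6]), 68.2) 0.0979329302971611
 tabtop 17 [0.58721612 0.236298   0.09375725] (array([587.3, 237.8]), array([26.4,  7.2]), 64.7)
 pad (array([535.2,  -2.7]), array([115.4, 117.9]), 15.6) 0.016319922878689108
 floor (array([ 524.5, -278.1]), array([190.6, 150.5]), 77.7) 0.021066890193713383
 walltop (array([ 520. , -276.8]), array([196.5, 149.8]), 78.8) 0.08683866989226496
 panel top (array([ 439. , -259.2]), array([214.4,  14.1]), 78.6) 0.09660500125971527
 cab (array([ 703.9, -311.1]), array([222.7, 225.1]), 78.8) 0.10871915632883544
 beaker 2467 (array([869.3, -42.6]), array([248.8, 122.4]), 6.3)
```

```bash
cat > go.py <<'E'
# python3 go.py x y z [closing_deg]: shift in row units (tool axes) and turn from current pose to target
import sys; from h import *
a=list(map(float,sys.argv[1:])); s=readout.observe(); R=Rot.from_rotvec(s["ee_rot"]).as_matrix()
d=R.T@(np.array(a[:3])-s["position"])/.04
yaw=np.degrees(np.arctan2(R[1,1],R[0,1]))
print("units",d.round(3),"closing axis",yaw.round(2),"tilt",np.degrees(np.arccos(-R[2,2])).round(2))
if len(a)>3: # turn about tool z (down): +turn -> yaw decreases
    t=(-(a[3]-yaw)+90)%180-90; print("turn units",round(t/4,2),"j",s["joints"].round(2))
E
python3 - <<'E'
from h import *
import pickle
d=pickle.load(open("top0.pkl","rb"));K=d["camera_matrix"];R=Rot.from_rotvec(d["rotation"]).as_matrix()
def hit(u,v,z):
    r=R@np.array([(u-K[0,2])/K[0,0],-(v-K[1,2])/K[1,1],-1]); p=d["position"]; return (p+r*(z-p[2])/r[2]).round(4)
L,Bo,Ri=[hit(150+x/5-.4,165+y/5-.4,.06) for x,y in((50,185),(140,330),(350,195))]
print(L,Bo,Ri,(L+Ri)/2,np.linalg.norm(Ri-Bo),np.linalg.norm(L-Bo),np.degrees(np.arctan2(*(Ri-Bo)[1::-1])))
E
python3 -m creep '[[-0.85,-0.47,0,0,0.85],[-0.85,-0.47,0,0,0.85],[-0.85,-0.47,0,0,0.85],[-0.85,-0.47,0,0,0.85],[-0.85,-0.47,0,0,0.85],[-0.85,-0.47,0,0,0.85],[-0.85,-0.47,0,0,0.85],[-0.85,-0.47,0,0,0.85],[-0.85,-0.47,0,0,0.85],[-0.85,-0.47,0,0,0.85],[-0.85,-0.47,0,0,0.85],[-0.85,-0.47,0,0,0.85]]' 20
python3 go.py .496 .282 .078
```

```text
[0.5106 0.3712 0.06  ] [0.4165 0.3112 0.06  ] [0.5046 0.1753 0.06  ] [0.5076  0.27325 0.06   ] 0.16195808099628745 0.1116011200660639 -57.04583710883112
clock: 1.6
position: [0.4958, 0.2831, 0.2264]
ee_rot: [-0.398, -3.116, 0.001]
force: [0.7, 0.2, -0.5]
width: 0.851
gripper_force: 0.0
units [-0.013 -0.023  3.711] closing axis 75.46 tilt 0.03
```

```bash
python3 -m creep '[[0,0,0.6,0,0.85],[0,-0.02,0.6,0,0.85],[0,0,0.6,0,0.85],[0,0,0.6,0,0.85],[0,0,0.6,0,0.85],[0,0,0.4,0,0.85],[0,0,0.3,0,0.85],[0,0,0,0,0.85]]' 20
python3 go.py .496 .282 .078
python3 -m creep '[[0,0,0,0,0.4],[0,0,0,0,0.4],[0,0,0,0,0.4],[0,0,0,0,0.4],[0,0,0,0,0.4],[0,0,0,0,0.4]]' 20
```

```text
clock: 2.6
position: [0.4947, 0.2832, 0.0781]
ee_rot: [-0.397, -3.115, 0.001]
force: [-0.0, 0.5, 1.0]
width: 0.85
gripper_force: 0.0
units [-0.039 -0.02   0.003] closing axis 75.46 tilt 0.07
clock: 3.35
position: [0.4954, 0.2837, 0.0793]
ee_rot: [0.398, 3.116, 0.001]
force: [-1.4, -0.2, 6.2]
width: 0.58
gripper_force: 20.0
```

```bash
python3 -m creep '[[0,0,-0.1,0,0.4],[0,0,-0.3,0,0.4],[0,0,-0.6,0,0.4],[0,0,-0.8,0,0.4],[0,0,-0.8,0,0.4],[0,0,-0.8,0,0.4],[0,0,-0.8,0,0.4],[0,0,0,0,0.4]]' 20
python3 go.py .503 -.272 .22 78.8
```

```text
clock: 4.35
position: [0.4962, 0.2839, 0.2497]
ee_rot: [0.398, 3.113, 0.005]
force: [-0.4, 0.3, -2.1]
width: 0.586
gripper_force: 20.0
units [ -3.656 -13.412   0.703] closing axis 75.44 tilt 0.29
turn units -0.84 j [-0.75  0.33  0.18  1.69 -0.07  1.13  0.77]
```

```bash
python3 -m creep '[[-0.08,-0.3,0,0,0.4],[-0.17,-0.6,0,-0.1,0.4],[-0.17,-0.6,0,-0.1,0.4],[-0.17,-0.6,0,-0.1,0.4],[-0.17,-0.6,0,-0.1,0.4],[-0.17,-0.6,0,-0.1,0.4],[-0.17,-0.6,0,-0.1,0.4],[-0.17,-0.6,0,-0.1,0.4],[-0.17,-0.6,0,-0.1,0.4],[-0.17,-0.6,0,0,0.4],[-0.17,-0.6,0,0,0.4],[-0.17,-0.6,0,0,0.4]]' 20
python3 -m creep '[[-0.17,-0.6,0,0,0.4],[-0.17,-0.6,0,0,0.4],[-0.17,-0.6,0,0,0.4],[-0.17,-0.6,0,0,0.4],[-0.17,-0.6,0,0,0.4],[-0.17,-0.6,0,0,0.4],[-0.17,-0.6,0,0,0.4],[-0.17,-0.6,0,0,0.4],[-0.17,-0.6,0,0,0.4],[-0.17,-0.6,0,0,0.4],[-0.08,-0.4,0,0,0.4],[0,0,0,0,0.4]]' 20
python3 go.py .503 -.272 .075 78.8
python3 - <<'E'
from h import *
d=grab("side"); cv2.imwrite("pics/s1.png",cv2.resize(d["pixels"],(768,576)))
E
```

```text
clock: 5.85
position: [0.5088, -0.0048, 0.2454]
ee_rot: [-0.312, -3.123, 0.001]
force: [1.0, 0.3, -1.2]
width: 0.587
gripper_force: 20.0
clock: 7.35
position: [0.5285, -0.2693, 0.2459]
ee_rot: [-0.314, -3.124, 0.0]
force: [-0.4, 1.0, -2.1]
width: 0.582
gripper_force: 20.0
units [ 0.603 -0.191  4.274] closing axis 78.5 tilt 0.1
turn units -0.07 j [ 0.08  0.38  0.42  1.65 -0.17  1.15  1.91]
```

View pics/s1.png

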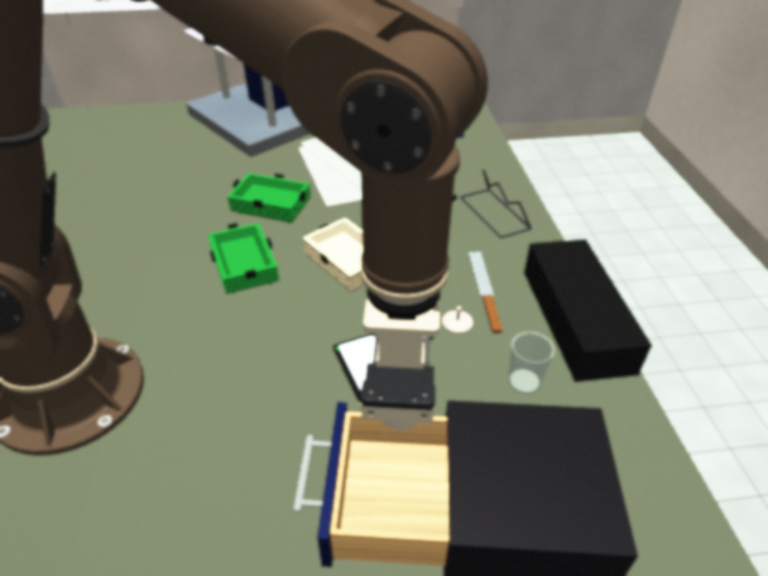

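```bash
python3 -m creep '[[0.3,-0.1,0.3,0,0.4],[0.3,-0.1,0.5,0,0.4],[0,0,0.6,0,0.4],[0,0,0.6,0,0.4],[0,0,0.6,0,0.4],[0,0,0.6,0,0.4],[0,0,0.5,0,0.4],[0,0,0.4,0,0.4],[0,0,0.2,0,0.4],[0,0,0,0,0.4]]' 20
python3 go.py .503 -.272 .058 78.8
```

```text
clock: 8.65
position: [0.5045, -0.2708, 0.0745]
ee_rot: [-0.31, -3.126, -0.0]
force: [0.2, -0.7, -1.7]
width: 0.582
gripper_force: 20.0
units [ 0.03  -0.037  0.412] closing axis 78.67 tilt 0.04
turn units -0.03 j [ 0.15  0.54  0.36  1.89 -0.26  0.76  2.02]
```

```bash
python3 -m creep '[[0,0,0.15,0,0.4],[0,0,0.12,0,0.4],[0,0,0.07,0,0.4],[0,0,0.05,0,0.4],[0,0,0,0,0.4]]' 20
python3 -m creep '[[0,0,0.02,0,0.4],[0,0,0.02,0,0.4],[0,0,0.02,0,0.4],[0,0,0,0,0.4]]' 20
```

```text
clock: 9.28
position: [0.5045, -0.2711, 0.059]
ee_rot: [-0.311, -3.126, -0.0]
force: [-0.0, 0.5, -2.5]
width: 0.585
gripper_force: 20.0
clock: 9.78
position: [0.5062, -0.2715, 0.0582]
ee_rot: [0.31, 3.123, -0.001]
force: [-0.3, 1.8, 10.7]
width: 0.584
gripper_force: 20.0
```

Contact is felt (10.7 N up), so the jar is on the drawer floor. I'll back off slightly, release and lift.

```bash
python3 -m creep '[[0,0,-0.03,0,0.4],[0,0,0,0,0.65],[0,0,0,0,0.85],[0,0,0,0,0.85],[0,0,0,0,0.85],[0,0,0,0,0.85]]' 20
python3 -m creep '[[0,0,-0.2,0,0.85],[0,0,-0.4,0,0.85],[0,0,-0.6,0,0.85],[0,0,-0.8,0,0.85],[0,0,-0.8,0,0.85],[0,0,-0.8,0,0.85],[0,0,-0.4,0,0.85],[0,0.5,0,0,0.85],[0,0.8,0,0,0.85],[0,0.8,0,0,0.85],[0,0.8,0,0,0.85],[0,0.8,0,0,0.85]]' 20
python3 - <<'E'
from h import *
from m import red
for n in("top","side"):
    d=grab(n); W=pts(d);I=d["pixels"].astype(int); m=(I[...,2]-I[...,1]>60)&(I[...,0]<90)&(W[...,1]<-.15)&(W[...,0]<.7)&(W[...,2]<.12)&(I[...,1]<90)
    print(n,m.sum(),np.nanmean(W[m],0).round(4),np.nanmax(W[m][:,2]))
cv2.imwrite("pics/s2.png",cv2.resize(d["pixels"],(768,576)))
E
python3 go.py .588 .238 .25 -24
```

```text
clock: 10.52
position: [0.5046, -0.2711, 0.0579]
ee_rot: [-0.311, -3.126, 0.0]
force: [0.0, 0.3, 0.2]
width: 0.849
gripper_force: 0.0
clock: 12.02
position: [0.5335, -0.1249, 0.2179]
ee_rot: [-0.311, -3.126, -0.0]
force: [0.4, -0.3, 0.3]
width: 0.851
gripper_force: 0.0
units [ 0.407  9.033 -0.783] closing axis 78.94 tilt 0.16
turn units -19.26 j [-0.16  0.32  0.38  1.8  -0.14  1.05  1.64]<stdin>:5: RuntimeWarning: Mean of empty slice
Traceback (most recent call last):
ValueError: zero-size array to reduction operation fmax which has no identity
```

```bash
python3 -m creep '[[0.03,0.75,-0.05,0,0.6],[0.03,0.75,0,0,0.6],[0.03,0.75,0,0,0.6],[0.03,0.75,0,0,0.6],[0.03,0.75,0,0,0.6],[0.03,0.75,0,0,0.6],[0.03,0.75,0,0,0.6],[0.03,0.75,0,0,0.6],[0.03,0.75,0,0,0.6],[0.03,0.75,0,0,0.6],[0.03,0.75,0,0,0.6],[0.03,0.75,0,0,0.6]]' 6
python3 -m creep '[[0,0,0,1,0.5],[0,0,0,1,0.5],[0,0,0,1,0.5],[0,0,0,1,0.5],[0,0,0,1,0.5],[0,0,0,1,0.5],[0,0,0,1,0.5],[0,0,0,1,0.5],[0,0,0,1,0.5],[0,0,0,1,0.5],[0,0,0,1,0.5],[0,0,0,1,0.5]]' 6
python3 -m creep '[[0,0,0,1,0.5],[0,0,0,1,0.5],[0,0,0,1,0.5],[0,0,0,1,0.5],[0,0,0,1,0.5],[0,0,0,1,0.5],[0,0,0,1,0.5],[0,0,0,1,0.5],[0,0,0,1,0.5],[0,0,0,1,0.5],[0,0,0,1,0.5],[0,0,0,1,0.5]]' 6
python3 go.py .588 .238 .066 -24
python3 - <<'E'
from h import *
a=grab("side"); b=grab("top")
for n,d in(("s",a),("t",b)):
    W=pts(d);I=d["pixels"].astype(int); B,G,R=I[...,0],I[...,1],I[...,2]; X,Y,Z=W[...,0],W[...,1],W[...,2]
    m=(R-G>80)&(G<90)&(Y<-.15)&(X<.7); print(n,"jar",m.sum(),np.nanmean(W[m],0).round(4) if m.any() else "")
    m=(abs(X-.588)<.05)&(abs(Y-.238)<.05)&(B-R>50)&(Z>.066)&(Z<.11); print(" tab",m.sum(),np.nanmean(W[m],0).round(4) if m.any() else "")
x=np.vstack([a["pixels"][100:290,180:430],cv2.resize(b["pixels"][130:260,150:410],(250,125))]); cv2.imwrite("pics/s3.png",cv2.resize(x,None,fx=1.85,fy=1.85))
E
```

```text
clock: 13.58
position: [0.5903, 0.2305, 0.2198]
ee_rot: [-0.311, -3.126, 0.001]
force: [0.7, -1.2, -0.5]
width: 0.599
gripper_force: 0.0
clock: 15.08
position: [0.5902, 0.2295, 0.2198]
ee_rot: [-1.558, -2.727, 0.001]
force: [1.1, 0.2, -0.0]
width: 0.503
gripper_force: 0.0
clock: 16.58
position: [0.5901, 0.2296, 0.2198]
ee_rot: [-2.533, -1.858, 0.001]
force: [-0.4, -1.2, 0.1]
width: 0.499
gripper_force: 0.0
units [ 0.185 -0.112  3.846] closing axis -17.48 tilt 0.04
turn units 1.63 j [-0.91  0.51  0.69  1.6  -0.35  1.16 -0.44]
s jar 458 [ 0.5039 -0.2766  0.0823]
 tab 38 [0.5866 0.233  0.0844]
t jar 168 [ 0.5069 -0.2689  0.0843]
 tab 0
```

View pics/s3.png

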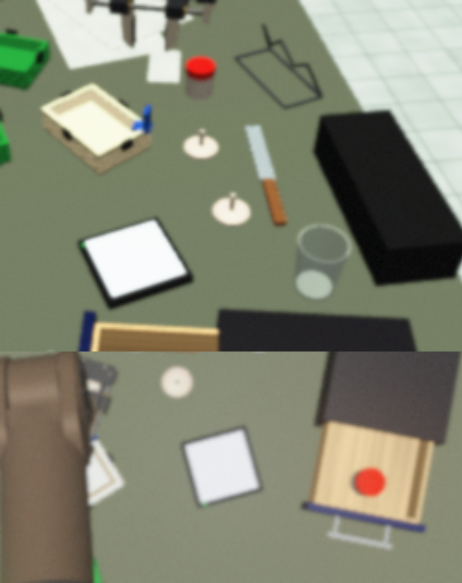

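The jar stands in the drawer: red cap at (370,482) in the lower panel, with its top at z = 0.084 as expected. The tab is still at its earlier spot, at (146,120) in the upper panel. Next I'll go down onto the tab.

```bash
python3 -m creep '[[0.1,-0.05,0.3,0.8,0.5],[0.08,-0.05,0.5,0.8,0.5],[0,0,0.6,0,0.5],[0,0,0.6,0,0.5],[0,0,0.6,0,0.5],[0,0,0.4,0,0.5],[0,0,0.2,0,0.5],[0,0,0,0,0.5]]' 6
python3 go.py .588 .238 .066 -24
```

```text
clock: 17.68
position: [0.5889, 0.2378, 0.0918]
ee_rot: [-2.631, -1.717, 0.001]
force: [-1.3, -0.4, -0.2]
width: 0.499
gripper_force: 0.0
units [-0.005 -0.022  0.646] closing axis -23.73 tilt 0.02
turn units 0.07 j [-0.88  0.65  0.64  1.73 -0.47  0.92 -0.46]
```

```bash
python3 -m creep '[[0,-0.02,0.25,0.07,0.5],[0,0,0.25,0,0.5],[0,0,0.14,0,0.5],[0,0,0,0,0.5]]' 6
python3 -m creep '[[0,0,0,0,0.3],[0,0,0,0,0.2],[0,0,0,0,0.15],[0,0,0,0,0.12],[0,0,0,0,0.09],[0,0,0,0,0.06],[0,0,0,0,0.04],[0,0,0,0,0.0],[0,0,0,0,0.0],[0,0,0,0,0.0]]' 6
python3 go.py .588 .238 .066 -24
python3 - <<'E'
from h import *
a=grab("side");cv2.imwrite("pics/s4.png",cv2.resize(a["pixels"][110:230,180:320],None,fx=4,fy=4,interpolation=cv2.INTER_CUBIC))
E
```

```text
clock: 18.18
position: [0.5879, 0.2381, 0.0657]
ee_rot: [-2.635, -1.71, 0.002]
force: [-0.0, -0.3, 1.0]
width: 0.499
gripper_force: 0.0
clock: 19.42
position: [0.5882, 0.2383, 0.0664]
ee_rot: [-2.635, -1.71, -0.0]
force: [-0.9, -0.1, 0.6]
width: 0.087
gripper_force: 6.0
units [-0.008 -0.001  0.009] closing axis -24.03 tilt 0.01
turn units -0.01 j [-0.87  0.68  0.62  1.75 -0.5   0.87 -0.45]
```

View pics/s4.png

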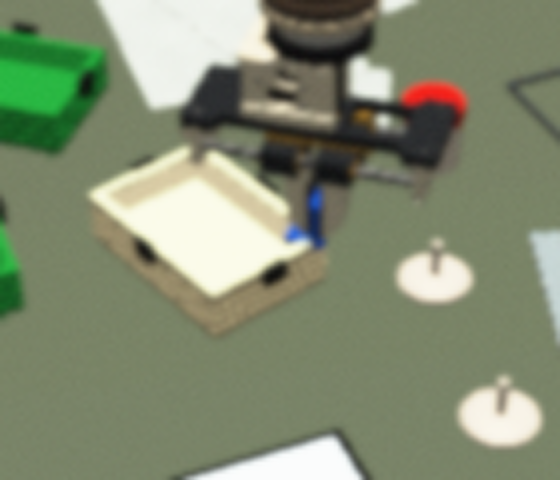

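The crop shows the tab at (315,215) between the fingers, with the opening at 8.0 mm, which matches the plate. I'll start peeling gently, moving slightly inward as it rises.

```bash
python3 -m creep '[[0,-0.005,-0.03,0,0],[0,-0.005,-0.03,0,0],[0,-0.005,-0.03,0,0],[0,-0.01,-0.04,0,0],[0,-0.01,-0.04,0,0],[0,0,0,0,0]]' 6
python3 -m creep '[[0,-0.01,-0.04,0,0],[0,-0.01,-0.04,0,0],[0,-0.01,-0.04,0,0],[0,-0.01,-0.04,0,0],[0,0,0,0,0]]' 6
cat > ck.py <<'E'
from h import *
import sys
a=grab("side");W=pts(a);I=a["pixels"].astype(int);B,G,R=I[...,0],I[...,1],I[...,2];X,Y,Z=W[...,0],W[...,1],W[...,2]
c=np.array([.507,.273]); t=np.radians(-24); e=np.array([np.cos(t),np.sin(t)])
s=(X-c[0])*e[0]+(Y-c[1])*e[1]; w=-(X-c[0])*e[1]+(Y-c[1])*e[0]
m=(R>150)&(B>110)&(np.hypot(X-c[0],Y-c[1])<.1)&(Z>.03)
# height of bright tray surface by position along the diagonal, top (rim) percentile
for lo in range(-100,100,20):
    k=m&(s*1000>=lo)&(s*1000<lo+20); 
    if k.sum()>4: print(lo,k.sum(),"rim p95",np.nanpercentile(Z[k],95).round(4),"med",np.nanmedian(Z[k]).round(4))
m=(abs(X-.585)<.05)&(abs(Y-.238)<.05)&(B-R>50)&(Z>.05)&(Z<.15); print("blue top",np.nanmax(Z[m]).round(4),np.nanmean(W[m],0).round(4))
cv2.imwrite("pics/"+sys.argv[1],cv2.resize(a["pixels"][110:230,180:320],None,fx=4,fy=4,interpolation=cv2.INTER_CUBIC))
E
python3 ck.py s5.png
```

```text
clock: 20.23
position: [0.587, 0.2388, 0.0733]
ee_rot: [2.635, 1.71, 0.0]
force: [-0.5, -0.8, -0.4]
width: 0.096
gripper_force: 6.0
clock: 20.85
position: [0.5858, 0.2396, 0.0798]
ee_rot: [2.635, 1.71, 0.001]
force: [1.9, -1.4, -0.4]
width: 0.107
gripper_force: 6.1
-100 37 rim p95 0.061 med 0.0586
-80 114 rim p95 0.0622 med 0.0561
-60 157 rim p95 0.0625 med 0.0508
-40 163 rim p95 0.0646 med 0.048
-20 188 rim p95 0.0671 med 0.0492
0 202 rim p95 0.0678 med 0.0508
20 215 rim p95 0.2443 med 0.0536
40 228 rim p95 0.2645 med 0.0674
60 94 rim p95 0.2156 med 0.0707
80 43 rim p95 0.1972 med 0.0664
blue top 0.1141 [0.578  0.2356 0.0897]
```

View pics/s5.png

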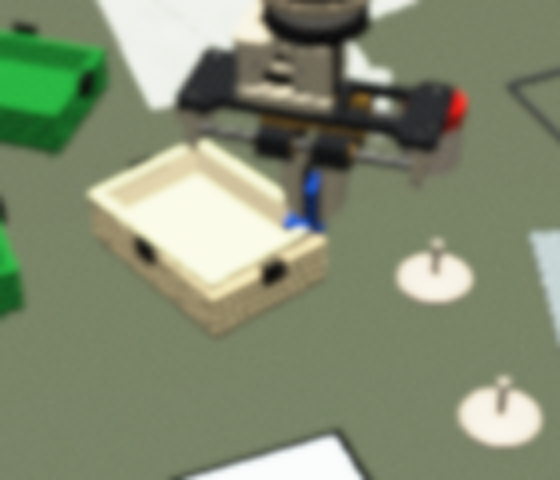

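It is peeling as intended: the tab corner is up about 13 mm with the far corner still at rest height, and the opening widens as the plate tilts in the pads. I'll carry on to about 26 mm.

```bash
python3 -m creep '[[0,-0.012,-0.04,0,0],[0,-0.012,-0.04,0,0],[0,-0.012,-0.04,0,0],[0,-0.012,-0.04,0,0],[0,0,0,0,0]]' 6
python3 -m creep '[[0,-0.012,-0.04,0,0],[0,-0.012,-0.04,0,0],[0,-0.012,-0.04,0,0],[0,-0.012,-0.04,0,0],[0,0,0,0,0],[0,0,0,0,0]]' 6
python3 ck.py s6.png
```

```text
clock: 21.52
position: [0.5838, 0.2403, 0.0861]
ee_rot: [-2.635, -1.71, -0.0]
force: [1.2, -1.1, -1.5]
width: 0.115
gripper_force: 6.1
clock: 22.28
position: [0.5818, 0.2411, 0.0923]
ee_rot: [-2.635, -1.71, 0.0]
force: [1.4, -1.5, -0.8]
width: 0.126
gripper_force: 6.1
-100 41 rim p95 0.0625 med 0.0595
-80 120 rim p95 0.0638 med 0.0576
-60 155 rim p95 0.0668 med 0.0539
-40 169 rim p95 0.069 med 0.0527
-20 194 rim p95 0.074 med 0.055
0 204 rim p95 0.0743 med 0.0574
20 252 rim p95 0.2568 med 0.0615
40 224 rim p95 0.2587 med 0.0744
60 106 rim p95 0.2108 med 0.0775
80 41 rim p95 0.211 med 0.0548
blue top 0.1254 [0.575  0.2369 0.1007]
```

View pics/s6.png

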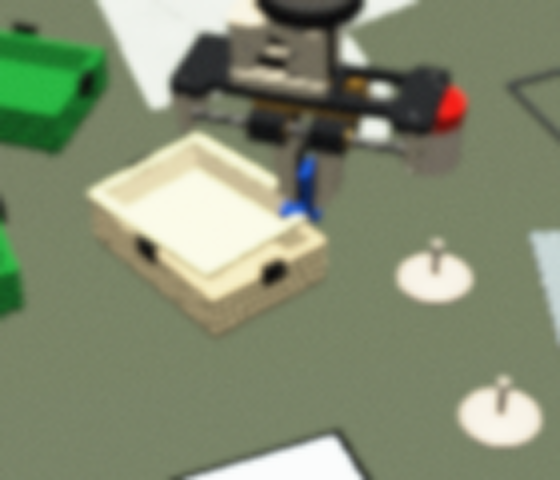

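Step 2 is met: the tab corner is up 26 mm and the far corner about 1–2 mm. I'll raise it a little more, then firm up the grip to level the tray and lift it away.

```bash
python3 -m creep '[[0,-0.013,-0.04,0,0],[0,-0.013,-0.04,0,0],[0,-0.013,-0.04,0,0],[0,-0.013,-0.04,0,0],[0,0,0,0,0]]' 6
python3 -m creep '[[0,0,0,0,0],[0,0,0,0,0],[0,0,0,0,0]]' 12
python3 -m creep '[[0,0,-0.02,0,0],[0,0,-0.02,0,0],[0,0,-0.02,0,0],[0,0,0,0,0]]' 20
python3 -m creep '[[0,0,-0.02,0,0],[0,0,-0.02,0,0],[0,0,-0.02,0,0],[0,0,0,0,0]]' 35
python3 ck.py s7.png
```

```text
clock: 22.95
position: [0.5801, 0.242, 0.0989]
ee_rot: [-2.635, -1.711, -0.0]
force: [1.7, -1.2, -1.7]
width: 0.134
gripper_force: 6.1
clock: 23.32
position: [0.5798, 0.2421, 0.0986]
ee_rot: [-2.635, -1.71, 0.0]
force: [-0.4, -0.1, -0.6]
width: 0.088
gripper_force: 12.0
clock: 23.82
position: [0.5801, 0.2419, 0.1013]
ee_rot: [-2.635, -1.71, -0.0]
force: [0.1, 1.1, -0.5]
width: 0.085
gripper_force: 20.0
clock: 24.32
position: [0.5801, 0.2419, 0.1036]
ee_rot: [-2.635, -1.71, -0.0]
force: [0.2, -0.1, -0.3]
width: 0.085
gripper_force: 35.0
-100 96 rim p95 0.0957 med 0.0899
-80 178 rim p95 0.0951 med 0.0804
-60 192 rim p95 0.0939 med 0.0778
-40 201 rim p95 0.0949 med 0.0777
-20 233 rim p95 0.1902 med 0.078
0 255 rim p95 0.0959 med 0.0775
20 322 rim p95 0.2684 med 0.0778
40 228 rim p95 0.2683 med 0.0844
60 101 rim p95 0.2213 med 0.0564
80 41 rim p95 0.2282 med 0.0543
blue top 0.1353 [0.571  0.2388 0.1079]
```

The tray is now level (floor flat at z = 0.078) and free. I'll lift it and go to the pad. With the yaw kept, the TCP target is (0.619, -0.040, 0.185).

```bash
python3 -m creep '[[0,0,-0.1,0,0],[0,0,-0.2,0,0],[0,0,-0.3,0,0],[0,0,-0.4,0,0],[0,0,-0.4,0,0],[0,0,-0.4,0,0],[0,0,-0.3,0,0],[0,0,-0.1,0,0],[0,0,0,0,0]]' 40
python3 go.py .619 -.040 .185
```

```text
clock: 25.5
position: [0.58, 0.2419, 0.1916]
ee_rot: [-2.635, -1.711, -0.0]
force: [0.2, -0.4, -2.0]
width: 0.085
gripper_force: 40.0
units [-6.041  3.76   0.163] closing axis -24.02 tilt 0.01
```

```bash
python3 -m creep '[[-0.1,0.06,0,0,0],[-0.2,0.13,0,0,0],[-0.3,0.19,0,0,0],[-0.4,0.25,0,0,0],[-0.4,0.25,0,0,0],[-0.4,0.25,0,0,0],[-0.4,0.25,0,0,0],[-0.4,0.25,0,0,0],[-0.4,0.25,0,0,0],[-0.4,0.25,0,0,0],[-0.4,0.25,0,0,0],[-0.4,0.25,0,0,0]]' 40
python3 -m creep '[[-0.4,0.25,0,0,0],[-0.4,0.25,0.05,0,0],[-0.4,0.25,0.05,0,0],[-0.3,0.18,0.05,0,0],[-0.2,0.12,0,0,0],[-0.1,0.06,0,0,0],[0,0,0,0,0],[0,0,0,0,0]]' 40
python3 go.py .619 -.040 .185
python3 - <<'E'
from h import *
for n in("top","side"):
    d=grab(n);W=pts(d);I=d["pixels"].astype(int);B,G,R=I[...,0],I[...,1],I[...,2];X,Y,Z=W[...,0],W[...,1],W[...,2]
    m=(R>140)&(B>110)&(np.hypot(X-.537,Y+.004)<.1)&(Z>.14)&(Z<.20)
    (c,s,a)=cv2.minAreaRect(W[m][:,:2].astype(np.float32)*1000); f=m&(Z<.168)
    A=np.c_[W[f][:,:2],np.ones(f.sum())]; q=np.linalg.lstsq(A,W[f][:,2],rcond=None)[0]
    print(n,m.sum(),c,s,np.nanpercentile(Z[m],[5,50,95]).round(4),"slope",q[:2].round(3))
    m=(X>.40)&(X<.62)&(Y>.15)&(Y<.40)&(Z>.03)&(Z<.1)&(R>120); (c,s,a)=cv2.minAreaRect(W[m][:,:2].astype(np.float32)*1000); print(" stack",c,s,a,np.nanpercentile(Z[m],[50,95]).round(3))
cv2.imwrite("pics/fin.png",cv2.resize(d["pixels"],(768,576)))
E
```

```text
clock: 27.0
position: [0.6079, 0.0444, 0.1915]
ee_rot: [-2.635, -1.711, -0.0]
force: [-0.2, 0.2, -1.4]
width: 0.084
gripper_force: 40.0
clock: 28.0
position: [0.619, -0.0375, 0.1855]
ee_rot: [-2.634, -1.712, -0.0]
force: [0.2, 0.2, -0.9]
width: 0.085
gripper_force: 40.0
units [-0.058  0.025  0.012] closing axis -23.97 tilt 0.02
top 345 (545.1585083007812, 65.67095947265625) (52.29481506347656, 108.17967987060547) [0.1572 0.1725 0.1792] slope [0.042 0.092]
 stack (508.59710693359375, 273.8404541015625) (118.6146469116211, 166.93128967285156) 34.524322509765625 [0.042 0.058]
side 1955 (536.6683349609375, -0.45505523681640625) (112.610107421875, 162.3785400390625) [0.1576 0.1615 0.1776] slope [0.012 0.015]
 stack (502.8991394042969, 276.4713134765625) (114.04678344726562, 167.08392333984375) 31.611982345581055 [0.039 0.055]
```

View pics/fin.png

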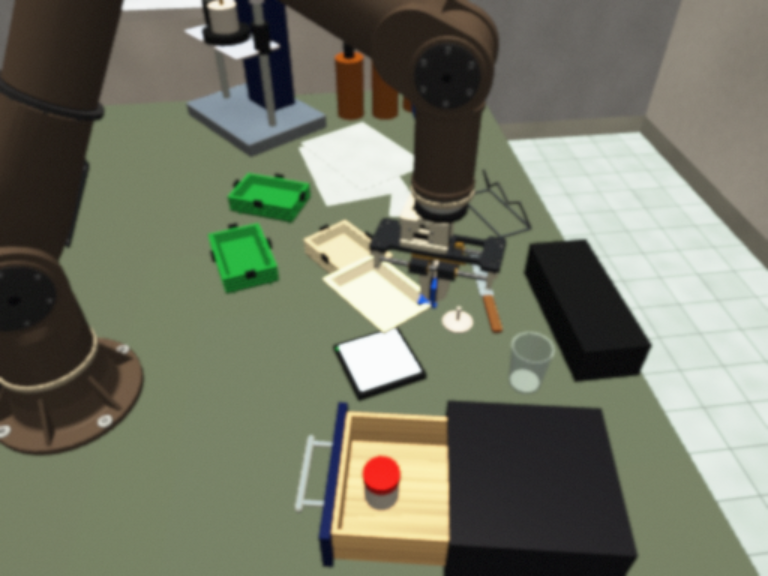

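The tray is held level above the pad: it is at (380,290), with its centre at about (0.537, 0.000) and the tray mid about 15 cm above the pad face. The stack is still in place at (340,245), and the jar stands upright in the drawer at (381,478). I'm handing in.

```bash
python3 -m creep '[[0,0,0,0,0],[0,0,0,0,0]]' 40; python3 -c "
from cell import sign_off
print(sign_off())"
```

```text
clock: 28.35
position: [0.619, -0.0381, 0.1855]
ee_rot: [-2.635, -1.711, -0.0]
force: [1.0, -0.2, -1.0]
width: 0.088
gripper_force: 40.0
the job is handed in; nothing more can be done
None
```

I handed the job in at 28.35 s, but `sign_off` gave no verdict: the jar stands released and upright in the drawer, the top tray was peeled off by its tab and is held level about 15 cm above the pad centre, and the stack is still in place.

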